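# Free-run check of a magnifier lamp boom

### The arm

A 7-joint arm with a two-finger parallel gripper is mounted at the origin on the work surface. World frame = base frame: x ahead of the robot, y to its left, z up, the work surface at z = 0. Lengths are in mm, angles in rad, forces in N, time in s.
With the tool pointing down it reaches from about 400 to 875 mm from the base axis. Payload 4.4 kg.
Tool frame: the origin (TCP) lies between the finger pads, 19 mm behind the fingertips; this is the grasp point; z points along the fingers, y is the line along which they close (so a half turn about z gives the same grasp; the last joint's range is limited). The gripper opens to 85 mm and grips with 20 to 120 N. Pads are 22 mm wide; open, the fingers measure 114 mm over their backs; the gripper's body (76 mm by 85 mm) begins 54 mm behind the grasp point. The pads swing forward as they close: fully open they stand 13 mm farther back than shut.
Start: joints at [-1.378, 0.628, 0.038, 1.517, -0.027, 0.996, -0.02], TCP at [166.324, 628.374, 250.013] pointing down, gripper open.
Joint ranges: [-3.06, 3.06], [-0.37, 2.12], [-1.25, 1.32], [0.18, 2.47], [-1.1, 4.24], [0.23, 1.98], [-2.94, 2.94]. Speed limits (rad/s): [2.57, 2.57, 3.14, 3.14, 3.14, 3.14, 3.14].

### API

Orientations are given as [roll, pitch, yaw] about the fixed x, y, z axes, in that order (R = Rz(yaw) Ry(pitch) Rx(roll)).
In Python, from cell import sensors, get_image, ctrl gives the robot as it stands.
- The arm moves only by the tool send_rows, never from a script. Its argument "series" is a list of rows, each a list of 3 entries, a list of its own where there are three numbers: the finger opening in mm, from 0 to 85.4, then the shift along the world's x, y, z in units of 60 mm (1.0 is 60 mm), then the turn, a rotation vector about the world's x, y, z in units of 5 degrees (1.0 is 5 degrees). A call has 1 to 8 rows; each row shifts and turns the commanded pose from where the row before left it; what a row does not reach is not made up. A row lasts 1/8 s, in which the tool goes at most 62.5 mm and 10.7 degrees, less where a joint would pass 70% of its speed; a pose out of reach is approached as far as the arm can. A call is refused whole if a number of a shift passes 1 or a number of a turn 1, either way. A call with a gripper value outside its range is refused whole. The fingers move at their own pace and stop on an object; the grip force is fixed at half the most. Time passes only in rows, so rows that do not move let the fingers close. It gives the time, the measured TCP pose, the force, the opening and the grip force at its end, in the units of the state.
- sensors.read_state(): the state, without advancing time (a new reading comes with each control period).
- get_image(name): name is "scene" or "top" or "wrist"; returns a dict with "img" (384x512x3 uint8, red, green, blue), "depth" (384x512 float32, mm along the optical axis (not along the pixel's ray), 0 where there is no reading), "vfov" (degrees; the focal length in pixels is half the picture's height over the tangent of half this angle, whatever the lens; pixels are square), "cx", "cy" (the principal point, pixels), "world_to_cam" (4x4, takes a point from world to camera coordinates). Camera axes: x right, y down, z forward; pixel columns grow to the right and rows downward; lengths in mm; the calibration is good to about 2 mm. A picture is of the moment at which its call begins.
- ctrl.finish_job(): hands the job in; it is judged then, once.
The state is a dict: "clock": time; "qpos": joint angles; "qd": joint speeds; "tau": joint torques, N m; "eef_pos": TCP position; "tool_rot": TCP orientation; "force": force on the tool from outside, world axes, zero at the start; "torque": the same for the moment, N m; "width": finger opening in mm; "gripper_force": force on a finger pad.
Only numpy, scipy, OpenCV 4.12 (cv2) and the standard library are available. Lean on these libraries where they do the work, as an engineer would, in place of code of your own. Each camera call takes 0.05 s, during which the arm holds its last target. There are 200 camera calls.

### The job

The swivel of the bench magnifier's boom has just been greased: check that it runs freely while you bring the lens across to the glass dish. With the open fingers either side of the orange handle, start the boom off gently towards the dish, then let it coast by itself and go along with it for three seconds, untouched and still moving, its grip point kept midway between the open fingers (within 15 mm of the tool point). Catch it before it reaches a stop, leave the lens at rest over the middle of the dish, let go, and disturb nothing else on the desk.

Things in the scene. Friction and masses are not known exactly. Their poses are not given: they have to be found in the camera images.
- stand: Fixed stand of the magnifier at the far side of the desk: dark base plate 200 x 200 x 22 mm, upright post 28 mm thick, 229 mm high. Origin on the desk 230 mm in front of the post, straight below the lens at joint value 0; z up; +x points from the origin to the post, so the post's vertical axis (the swivel axis) is at x = 0.230, y = 0 in this frame.
- boom (a joint): Swivel angle of the boom, rad, counter-clockwise from above: 0 when it points along the stand's -x, near the dish. It starts between -1.5 and -1.2, to the left seen from the robot; growing values carry lens and handle right, towards the dish. Stops at -1.60 and +0.34. At value q a point at radius R from the post lies at (0.230 - R cos q, -R sin q) in the stand's frame.
- grip (a point): Grip point: the middle of the orange handle, a level round stub 24 mm thick and 84 mm long that points from the lens ring outward along the boom, away from the post; 360 mm from the post's axis, 200 mm above the desk. The handle is free on both sides, above and below; the lens ring (36 mm high) begins 50 mm closer to the post.
- lens (a point): Centre of the clear lens in its white ring (160 mm across, 36 mm high); on the boom's line, 230 mm from the post's axis, 200 mm above the desk. Boom: 3.2 kg, moment of inertia about the post 0.108 kg m2 (0.55 to 1.8 times that), dry friction 0.0025 N m, damping 0.006 N m s/rad, no spring: from 0.35 rad/s it slows by some 0.043 rad/s each second.
- dish: Glass dish 94 mm across and 18 mm high with two small stones on a black disc, loose, standing on the desk under the path of the lens. Origin at the centre of its underside.
- stain_bottle: Brown bottle with a red cap, 52 mm across, 105 mm high, loose; origin at the centre of its underside. To be left alone.
- oil_bottle: Small brown bottle with a black cap, 40 mm across, 75 mm high, loose; origin at the centre of its underside. To be left alone.
- slide_box: Closed blue slide box 175 x 85 x 37 mm, loose, lying flat; origin at the centre of its underside, x along its length. To be left alone.
- staining_jar: Square glass staining jar with a white lid, 62 x 62 x 110 mm, loose; origin at the centre of its underside. To be left alone.
- mouse: Black computer mouse 96 x 58 x 31 mm, loose; origin at the centre of its underside. To be left alone.
Not all that is in view belongs to the job. Several things have the shape of the dish; the one meant has the colours described above.

How it is judged (in metres and radians):
On the way:
1. the boom coasts towards the dish (over 0.08 rad/s), the tool going along within 15 mm of the grip point with no contact, for 3 s without a break (distance between the grasp point and grip below 0.015 m and velocity of joint boom above 0.08 rad/s and contact force between each of the arm, the fingers and stand below 0.1 N), for 3 s.
At the end, for the whole second after the job is handed in: the boom is let go and at rest (under 0.02 rad/s) with the lens centre within 30 mm, horizontally, of the centre of the dish (horizontal distance between lens and dish below 0.03 m and velocity of joint boom between -0.02 and 0.02 rad/s and linear speed of dish below 0.02 m/s); the robot touches nothing.
It fails at once if the boom runs onto an end stop (within 0.015 rad of it) (value of joint boom above 0.325 rad or value of joint boom below -1.585 rad).
It fails at once if the boom is flung (faster than 1.1 rad/s, 0.4 m/s at the handle) (velocity of joint boom above 1.1 rad/s or velocity of joint boom below -1.1 rad/s).
It fails at once if the dish or another loose thing on the desk is shifted by more than 15 mm (distance of any of dish, stain_bottle, oil_bottle, slide_box, staining_jar, mouse from where it was at the start of the episode above 0.015 m).
It also fails if it takes over 48 s, if anything falls off the work surface, if the arm or the gripper's body presses on something with over 40 N, if the wrist force passes 120 N, or if a joint passes its speed limit or range.

## Working session

There is one attempt and no reset: what is moved stays moved. The work goes in short steps, Python scripts to look and compute and a tool call to move; the robot and the scene stay as the last step left them, time stands still between calls to the robot, and variables do not carry over. Pictures are saved under pics/ and viewed, at most 10 in all, crops included, and the job is handed in when it is done.

Besides the shell and the picture viewer there is one more tool, called after ">>>" by a JSON object that holds its "fn" and its "kwargs", one argument or row to a line. send_rows: Moves the arm, as the interface text tells. Its arguments: {"type":"object","properties":{"series":{"type":"array"}},"required":["series"]}

```bash
mkdir -p pics
cat > h.py <<'E'
import numpy as np, cv2
from cell import sensors, get_image, ctrl
def cam(name):
    d=get_image(name); f=d["img"].shape[0]/2/np.tan(np.radians(d["vfov"])/2)
    d["K"]=np.array([[f,0,d["cx"]],[0,f,d["cy"]],[0,0,1]]); return d
def ray(d,u,v):
    T=np.array(d["world_to_cam"]);R,t=T[:3,:3],T[:3,3]
    return -R.T@t, R.T@np.linalg.solve(d["K"],[u,v,1.])
def onz(d,u,v,z):
    o,r=ray(d,u,v); return o+r*(z-o[2])/r[2]
def cloud(d):
    h,w=d["depth"].shape; v,u=np.mgrid[:h,:w]; Z=d["depth"]
    P=np.stack([(u-d["cx"])*Z,(v-d["cy"])*Z,Z*d["K"][0,0]],-1)/np.array([d["K"][0,0]]*3)
    T=np.array(d["world_to_cam"]); return (P-T[:3,3])@T[:3,:3]
def proj(d,p):
    T=np.array(d["world_to_cam"]); q=d["K"]@(T[:3,:3]@p+T[:3,3]); return q[:2]/q[2]
def save(d,n): cv2.imwrite(n,cv2.cvtColor(d["img"],cv2.COLOR_RGB2BGR))
E
python3 - <<'E'
from h import *
for n in("scene","top"):
    d=cam(n); save(d,f"pics/{n}0.png"); o,r=ray(d,256,192); print(n,o.round(),r.round(2),d["vfov"],d["cx"],d["cy"])
s=sensors.read_state(); print(s)
E
```

```text
scene [1048. -430. 1294.] [-0.34  0.35 -0.87] 52.300503397050406 261.1538860718207 186.52108412033235
top [ 387.   67. 1169.] [ 0.18 -0.   -0.98] 55.39237661398915 252.63681172055706 191.41924523060186
{'clock': 0.1, 'qpos': array([-1.37782922,  0.62922058,  0.03846615,  1.51824217, -0.0270053 ,
        0.9962795 , -0.01998807]), 'qd': array([-3.03801285e-05, -1.20142620e-03,  1.47420391e-03, -1.13976279e-03,
        5.56892155e-04,  7.89676972e-04, -1.03273123e-03]), 'tau': array([ 4.03313607e-03, -5.64540982e+01,  1.23127129e+00, -1.93976766e+01,
        1.14195416e-02,  5.43685906e-03,  1.65970124e-05]), 'eef_pos': array([166.17832097, 627.87661144, 249.21108054]), 'tool_rot': array([-3.13996169e+00,  2.19014264e-05,  2.88281790e+00]), 'force': array([0.16520752, 1.48605311, 0.40972556]), 'torque': array([0.04960702, 0.0807066 , 0.02352692]), 'gripper_force': 0.0, 'width': 85.24612836813566}
```

View pics/scene0.png

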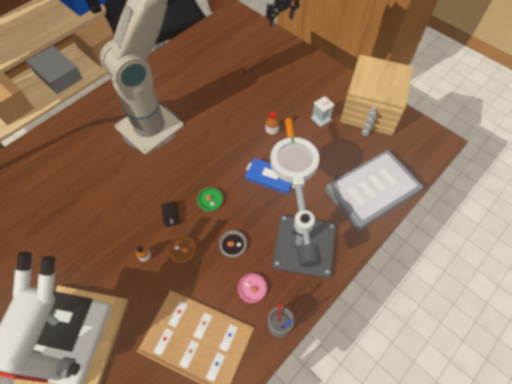

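View pics/top0.png

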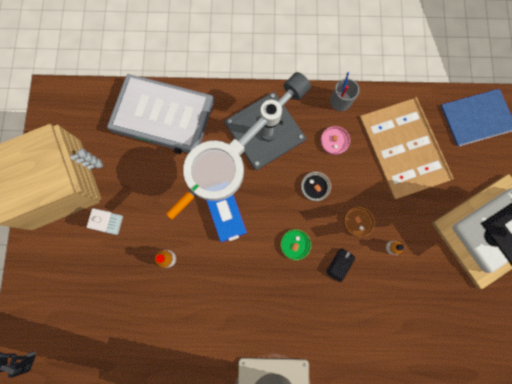

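Run:
```python
from h import *
D={n:cam(n) for n in("scene","top")}
win={"scene":(275,110,305,140),"top":(160,185,205,225)}
ends={}
for n,d in D.items():
    hsv=cv2.cvtColor(d["img"],cv2.COLOR_RGB2HSV); x0,y0,x1,y1=win[n]
    m=np.zeros(hsv.shape[:2],np.uint8); m[y0:y1,x0:x1]=cv2.inRange(hsv,(8,170,150),(22,255,255))[y0:y1,x0:x1]
    k,l,st,c=cv2.connectedComponentsWithStats(m); i=1+np.argmax(st[1:,4]); r=cv2.minAreaRect(np.argwhere(l==i)[:,::-1].astype(np.float32))
    ends[n]=(c[i],r); print(n,st[i],c[i],r)
# triangulate handle centre
(o1,r1),(o2,r2)=[ray(D[n],*ends[n][0]) for n in("scene","top")]
s=np.linalg.lstsq(np.c_[r1,-r2],o2-o1,rcond=None)[0]
print("handle tri",(o1+r1*s[0]).round(1),(o2+r2*s[1]).round(1))
d=D["top"]; C=cloud(d)
for nm,(u,v) in dict(post=(270,110),ring=(190,185),ringR=(240,160),handle=(180,206),dish=(316,186),desk=(316,215),base=(285,145),stain=(161,259),box=(227,220),jar=(105,220),grey=(160,110),boxgrey=(185,145),ctw=(297,85),drawer=(85,158)).items(): print(nm,C[v,u].round(0))
a=cv2.resize(D["top"]["img"][60:280,140:420],None,fx=2.7,fy=2.7,interpolation=cv2.INTER_CUBIC)
cv2.imwrite("pics/crop0.png",a[:,:,::-1])
```

```text
scene [285 117   9  20 135] [288.87407407 126.73333333] ((288.8399963378906, 126.37998962402344), (18.80904197692871, 7.49533224105835), 81.8698959350586)
top [166 192  28  28 295] [179.54915254 205.47118644] ((179.50001525878906, 205.50001525878906), (8.485280990600586, 32.526912689208984), 45.0)
handle tri [527.9 265.  212.1] [526.9 263.6 211.6]
post [793.  28. 228.]
ring [581. 237. 220.]
ringR [653. 107. 218.]
handle [526. 263. 210.]
dish [ 628. -132.   15.]
desk [ 535. -132.    6.]
base [762. -31.  19.]
stain [387. 329. 108.]
box [510. 149.  38.]
jar [496. 503. 100.]
grey [860. 377.  55.]
boxgrey [745. 290.  51.]
ctw [869. -46. 227.]
drawer [676. 571. 122.]
```

View pics/crop0.png

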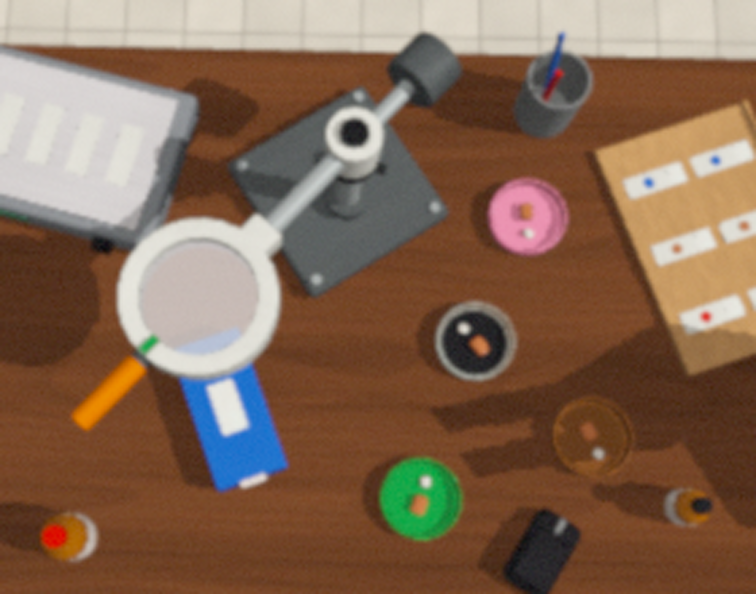

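The dish-shaped things in the top view are black (316,186), green (296,245), pink (335,140) and amber (360,222). Only (316,186) is clear glass on a black disc with two stones, so it is the one meant. The crop confirms this. Next I measure the post, ring and dish.

```bash
cat >> h.py <<'E'
def ringfit(d,post=None,z=218,show=False):
    """white ring pixels at ring height -> plane z -> outer circle by hull fit"""
    C=cloud(d); hsv=cv2.cvtColor(d["img"],cv2.COLOR_RGB2HSV)
    m=((C[...,2]>200)&(C[...,2]<226)&(hsv[...,1]<70)&(hsv[...,2]>120)).astype(np.uint8)
    return m
E
python3 - <<'E'
from h import *
from scipy.optimize import least_squares
D={n:cam(n) for n in("scene","top")}
def circ(P):
    f=lambda p:np.hypot(P[:,0]-p[0],P[:,1]-p[1])-p[2]
    s=least_squares(f,[*P.mean(0),np.ptp(P[:,0])/2],loss="soft_l1",f_scale=2); return s.x.round(1),np.abs(s.fun).mean().round(2)
def edge(d,m,z):
    c=max(cv2.findContours(m,cv2.RETR_EXTERNAL,cv2.CHAIN_APPROX_NONE)[0],key=cv2.contourArea)[:,0]
    return np.array([onz(d,u,v,z)[:2] for u,v in c])
for n,(u,v,up,vp) in {"scene":(233,243,305,220),"top":(316,186,270,110)}.items():
    d=D[n]; hsv=cv2.cvtColor(d["img"],cv2.COLOR_RGB2HSV)
    # dish: black disc blob
    m=np.zeros(hsv.shape[:2],np.uint8); m[v-20:v+20,u-20:u+20]=(hsv[...,2]<60)[v-20:v+20,u-20:u+20]
    m=cv2.morphologyEx(m,cv2.MORPH_OPEN,np.ones((3,3)));
    P=edge(d,m,4); print(n,"dish disc",circ(P), "hull", np.array(cv2.minEnclosingCircle(P.astype(np.float32))[0]).round(1))
    C=cloud(d)
    w=((hsv[...,1]<60)&(hsv[...,2]>130)).astype(np.uint8)
    m=w.copy(); m[:vp-18]=0;m[vp+18:]=0;m[:,:up-16]=0;m[:,up+16:]=0
    for z in (229,): print(n,"post top",circ(edge(d,m,z)))
    cz=C[vp-14:vp+14,up-14:up+14].reshape(-1,3); cz=cz[cz[:,2]>210]; print(" post depth z",np.percentile(cz[:,2],[50,90]).round(),cz.mean(0).round(1))
    m=((C[...,2]>190)&(C[...,2]<235)).astype(np.uint8)
    ys,xs=np.nonzero(m&(np.abs(C[...,0]-610)<150)&(np.abs(C[...,1]-180)<140)&w); Q=C[ys,xs]; print(" ring",len(Q),np.median(Q,0).round(1))
    mm=np.zeros_like(m); mm[ys,xs]=1; P=edge(d,cv2.morphologyEx(mm,cv2.MORPH_OPEN,np.ones((3,3))),218); print(" ring outer",circ(P))
E
```

```text
scene dish disc (array([ 639.5, -144.1,   14.1]), np.float64(4.39)) hull [ 638.9 -142.6]
scene post top (array([799.8,  14.1,  41.1]), np.float64(9.27))
 post depth z [222. 228.] [801.   23.1 229.6]
 ring 1870 [637.4 170.7 207.8]
 ring outer (array([639.2, 171.3,  86.4]), np.float64(16.37))
top dish disc (array([ 627.6, -132. ,   32.7]), np.float64(6.6)) hull [ 629.  -131.7]
top post top (array([788.6,  25.3,  36.2]), np.float64(8.13))
 post depth z [223. 230.] [789.8  27.2 232.8]
 ring 3060 [633.8 170.8 207.3]
 ring outer (array([631.3, 170.3,  84.9]), np.float64(16.04))
```

```bash
cat > m.py <<'E'
from h import *
from scipy.optimize import least_squares
def circ(P,c0,r0,fix=True,fs=1.5):
    if fix: f=lambda p:np.hypot(P[:,0]-p[0],P[:,1]-p[1])-r0; x0=c0
    else: f=lambda p:np.hypot(P[:,0]-p[0],P[:,1]-p[1])-p[2]; x0=[*c0,r0]
    s=least_squares(f,x0,loss="cauchy",f_scale=fs); return s.x.round(1),int((abs(s.fun)<3).sum()) if fix else int((abs(f(s.x))<3).sum())
def edges(d,z,c,r0,r1):
    g=cv2.cvtColor(d["img"],cv2.COLOR_RGB2GRAY); e=cv2.Canny(g,60,140)
    v,u=np.nonzero(e); P=np.array([onz(d,a,b,z)[:2] for a,b in zip(u,v)]); r=np.hypot(*(P-c).T); return P[(r>r0)&(r<r1)]
E
python3 - <<'E'
from m import *
D={n:cam(n) for n in("scene","top")}
for n,d in D.items():
    for z in(210,218): print(n,"ring",z,circ(edges(d,z,(632,171),65,95),(632,171),80))
    for z in (10,18): print(n,"dish",z,circ(edges(d,z,(630,-134),36,60),(630,-134),47))
    for z in(229,240): 
        P=edges(d,z,(791,26),3,40); print(n,"post",z,circ(P,(791,26),24,False),circ(P,(791,26),12,False))
E
```

```text
scene ring 210 (array([635.1, 167.4]), 83)
scene ring 218 (array([626.6, 180.2]), 127)
scene dish 10 (array([ 623.6, -127. ]), 53)
scene dish 18 (array([ 629.8, -131.4]), 58)
scene post 229 (array([791.3,  30.7,  22.4]), 36) (array([791.3,  30.7,  22.4]), 36)
scene post 240 (array([793.6,  26. ,  22.1]), 34) (array([793.6,  26. ,  22.1]), 34)
top ring 210 (array([628.7, 179.2]), 159)
top ring 218 (array([626.8, 178.1]), 169)
top dish 10 (array([ 631.4, -134.1]), 79)
top dish 18 (array([ 629.3, -132.2]), 89)
top post 229 (array([795.3,  25.9,  29.2]), 66) (array([795.3,  25.9,  29.2]), 66)
top post 240 (array([790.8,  26.4,  28.9]), 66) (array([790.8,  26.4,  28.9]), 66)
```

>>> {"fn": "send_rows", "kwargs": {
  "series": [
    [85,[0.7,-0.7,0.1],[0,0,-0.67]],
    [85,[0.7,-0.7,0.1],[0,0,-0.67]],
    [85,[0.7,-0.7,0],[0,0,-0.67]],
    [85,[0.7,-0.7,0],[0,0,-0.67]],
    [85,[0.7,-0.7,0],[0,0,-0.67]],
    [85,[0.7,-0.7,0],[0,0,-0.67]],
    [85,[0.7,-0.7,0],[0,0,-0.67]],
    [85,[0.7,-0.7,0],[0,0,-0.67]]
  ]
}}

```text
clock: 1.4
eef_pos: [503.6, 291.1, 262.3]
tool_rot: [3.141, -0.0, 2.413]
force: [1.3, 1.5, 0.2]
width: 85.1
gripper_force: 0.0
```

>>> {"fn": "send_rows", "kwargs": {
  "series": [
    [85,[0.43,-0.43,0],[0,0,0]],
    [85,[0,0,0],[0,0,0]],
    [85,[0,0,0],[0,0,0]]
  ]
}}

```text
clock: 1.78
eef_pos: [527.5, 267.3, 261.9]
tool_rot: [3.142, -0.001, 2.416]
force: [-0.4, -0.3, 0.1]
width: 84.8
gripper_force: 0.0
```

Run:
```python
from m import *
d=cam("wrist"); save(d,"pics/w1.png"); t=cam("top"); s=sensors.read_state(); print(s["eef_pos"],s["tool_rot"],s["qpos"].round(2),s["clock"],s["force"])
print(circ(edges(t,218,(627,179),65,95),(627,179),80)); print(proj(d,np.array([528.3,265.6,200])))
a=np.hstack([d["img"],t["img"]]); cv2.imwrite("pics/w1b.png",cv2.resize(a,(800,300))[:,:,::-1])
```

```text
[527.00961866 268.1458262  261.96562892] [ 3.14152057e+00 -1.20016548e-03  2.41753877e+00] [-0.63  0.54  0.18  1.68 -0.12  0.94  0.44] 1.875 [-0.96085537 -0.43923625 -0.3797105 ]
(array([626.5, 178.3]), 170)
[246.93179801 217.19272259]
```

View pics/w1b.png

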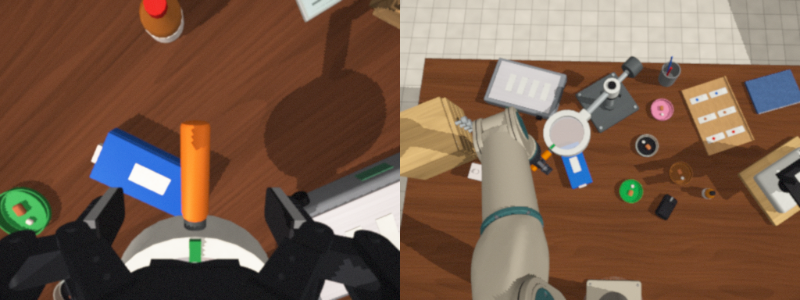

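Both views agree on the ring: centre (627,179), top at z=218. The handle in the wrist view lies at about (250,220) full-size pixels, where predicted. Going down around it.

>>> {"fn": "send_rows", "kwargs": {
  "series": [
    [85,[0.02,-0.03,-0.4],[0,0,0]],
    [85,[0,0,-0.4],[0,0,0]],
    [85,[0,0,-0.23],[0,0,0]],
    [85,[0,0,0],[0,0,0]],
    [85,[0,0,0],[0,0,0]]
  ]
}}

```text
clock: 2.5
eef_pos: [529.7, 265.3, 201.0]
tool_rot: [3.14, 0.0, 2.416]
force: [-0.8, -0.2, 0.6]
width: 85.0
gripper_force: 0.0
```

```bash
cat >> m.py <<'E'
POST=np.array([797.,26.])
def handle(d):
    """orange mask in wrist view -> offset of handle axis at the tool point, along tangent (CCW +), mm; and its direction"""
    s=sensors.read_state(); hsv=cv2.cvtColor(d["img"],cv2.COLOR_RGB2HSV)
    m=cv2.inRange(hsv,(8,170,90),(22,255,255)); k,l,st,c=cv2.connectedComponentsWithStats(m); i=1+np.argmax(st[1:,4])
    v,u=np.nonzero(l==i); e=[]
    for r in np.unique(v)[2:-2]:
        a=u[v==r]; e.append((.5*(a.min()+a.max()),r))
    P=np.array([onz(d,a,b,204)[:2] for a,b in e]); vx,vy,x,y=cv2.fitLine(P.astype(np.float32),cv2.DIST_HUBER,0,.01,.01).ravel()
    q=s["eef_pos"][:2]; w=np.array([vx,vy]); w=w*np.sign(w@(q-POST)); n=np.array([-w[1],w[0]])
    return dict(off=round(float((np.array([x,y])-q)@n),1),phi_line=round(float(np.arctan2(w[1],w[0])%6.2832),3),radial=P[[0,-1]].round(),box=st[i],n=len(e))
def ringphi(d,phi):
    c=POST+229*np.array([np.cos(phi),np.sin(phi)]); x,k=circ(edges(d,218,c,62,98),c,80); w=x-POST
    return round(float(np.arctan2(w[1],w[0])%6.2832),4),round(float(np.hypot(*w)),1),k
E
cat > look.py <<'E'
from m import *
import sys
d=cam("wrist"); s=sensors.read_state(); t0=s["clock"]; p=s["eef_pos"][:2]-POST; phi=np.arctan2(p[1],p[0])%6.2832
print("tcp",s["eef_pos"].round(1),"yaw",round(s["tool_rot"][2]%6.2832,3),"phi",round(phi,4),"R",round(np.hypot(*p),1),"t",t0,"q",s["qpos"].round(2),"F",s["force"].round(1),s["width"])
print(handle(d))
if len(sys.argv)>1: t=cam("top"); print("ring",ringphi(t,phi),sensors.read_state()["clock"]); save(d,"pics/"+sys.argv[1])
E
python3 look.py w2.png
```

```text
tcp [529.8 265.2 201.1] yaw 2.415 phi 2.4113 R 358.6 t 2.55 q [-0.62  0.61  0.17  1.74 -0.13  0.8   0.46] F [-0.1 -0.6  0.8] 85.36343672384317
{'off': -1.1, 'phi_line': 2.416, 'radial': array([[498., 295.],
       [557., 241.]]), 'box': array([ 222,  169,   58,  168, 7594], dtype=int32), 'n': 164}
ring (2.4122, 228.5, 170) 2.6
```

View pics/w2.png

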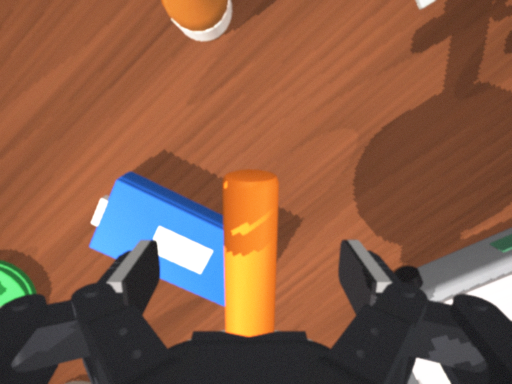

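```bash
cat > plan.py <<'E'
# usage: plan.py x y yaw width dphi... ; rows rounded to 0.01, prints new command state
import sys, numpy as np
x,y,yaw,w=map(float,sys.argv[1:5]); P=np.array([797.,26.]); phi=np.arctan2(y-P[1],x-P[0])%(2*np.pi); R=359.
rows=[]
for d in map(float,sys.argv[5:]):
    phi+=d; g=P+R*np.array([np.cos(phi),np.sin(phi)])
    dx,dy=round((g[0]-x)/60,2),round((g[1]-y)/60,2); r=round(np.degrees(phi-yaw)/5,2); r=float(np.clip(r,-1,1))
    x+=dx*60; y+=dy*60; yaw+=np.radians(r*5); rows.append([w,[float(dx),float(dy),0],[0,0,r]])
print(rows); print("cmd",round(x,2),round(y,2),round(yaw,4),"phi",round(phi,4))
E
python3 plan.py 529.3 264.8 2.415 30 .004 .010 .017 .024 .031 .037 .041 .0425
```

```text
[[30.0, [-0.02, -0.01, 0], [0, 0, 0.03]], [30.0, [-0.04, -0.05, 0], [0, 0, 0.11]], [30.0, [-0.06, -0.08, 0], [0, 0, 0.19]], [30.0, [-0.1, -0.11, 0], [0, 0, 0.28]], [30.0, [-0.11, -0.15, 0], [0, 0, 0.35]], [30.0, [-0.13, -0.17, 0], [0, 0, 0.43]], [30.0, [-0.13, -0.21, 0], [0, 0, 0.47]], [30.0, [-0.14, -0.22, 0], [0, 0, 0.49]]]
cmd 485.5 204.8 2.6201 phi 2.6197
```

>>> {"fn": "send_rows", "kwargs": {
  "series": [
    [30,[0,0,0],[0,0,0]],
    [30,[0,0,0],[0,0,0]],
    [30,[0,0,0],[0,0,0]],
    [30,[0,0,0],[0,0,0]]
  ]
}}

```text
clock: 3.1
eef_pos: [529.3, 264.8, 200.2]
tool_rot: [3.142, -0.0, 2.415]
force: [0.1, -0.2, 0.1]
width: 30.0
gripper_force: 0.0
```

```bash
python3 look.py w3.png
```

```text
tcp [529.3 264.7 200.2] yaw 2.415 phi 2.4133 R 358.7 t 3.15 q [-0.62  0.61  0.17  1.74 -0.13  0.8   0.46] F [-0.2  0.3 -1.3] 29.583956966138395
{'off': -1.8, 'phi_line': 2.417, 'radial': array([[498., 295.],
       [556., 241.]]), 'box': array([ 222,  169,   59,  168, 7492], dtype=int32), 'n': 164}
ring (2.4122, 228.7, 171) 3.2
```

>>> {"fn": "send_rows", "kwargs": {
  "series": [
    [30,[-0.02,-0.01,0],[0,0,0.03]],
    [30,[-0.04,-0.05,0],[0,0,0.11]],
    [30,[-0.06,-0.08,0],[0,0,0.19]],
    [30,[-0.1,-0.11,0],[0,0,0.28]],
    [30,[-0.11,-0.15,0],[0,0,0.35]],
    [30,[-0.13,-0.17,0],[0,0,0.43]],
    [30,[-0.13,-0.21,0],[0,0,0.47]],
    [30,[-0.14,-0.22,0],[0,0,0.49]]
  ]
}}

```text
clock: 4.2
eef_pos: [484.8, 203.7, 200.3]
tool_rot: [-3.141, -0.0, 2.622]
force: [-0.6, -0.7, 0.3]
width: 29.7
gripper_force: 0.0
```

```bash
python3 -c "
from m import *
s=sensors.read_state();p=s['eef_pos'][:2]-POST;print(s['clock'],s['eef_pos'],np.arctan2(p[1],p[0])%6.2832,np.hypot(*p),s['tool_rot'],s['force'],s['width'],s['qpos'])"
python3 plan.py 485.5 204.8 2.6201 30 .0425 .0425 
python3 plan.py 485.5 204.8 2.6201 85 .0425 .0425 .0425 .042 .042 .042 .0415 .0415
```

```text
4.2 [484.8050025  203.74077906 200.28178449] 2.624032869542519 359.2457390232177 [-3.14131643e+00 -8.02684155e-05  2.62237659e+00] [-0.57010123 -0.70294968  0.34726743] 29.69152660345822 [-0.52387048  0.52066147  0.10629787  1.91820381 -0.08119011  0.70706747
  0.68180607]
[[30.0, [-0.12, -0.22, 0], [0, 0, 0.49]], [30.0, [-0.11, -0.23, 0], [0, 0, 0.49]]]
cmd 471.7 177.8 2.7056 phi 2.7055
[[85.0, [-0.12, -0.22, 0], [0, 0, 0.49]], [85.0, [-0.11, -0.23, 0], [0, 0, 0.49]], [85.0, [-0.1, -0.24, 0], [0, 0, 0.49]], [85.0, [-0.1, -0.23, 0], [0, 0, 0.48]], [85.0, [-0.08, -0.24, 0], [0, 0, 0.48]], [85.0, [-0.07, -0.24, 0], [0, 0, 0.48]], [85.0, [-0.06, -0.24, 0], [0, 0, 0.48]], [85.0, [-0.05, -0.24, 0], [0, 0, 0.47]]]
cmd 444.1 92.0 2.9569 phi 2.957
```

>>> {"fn": "send_rows", "kwargs": {
  "series": [
    [85,[-0.12,-0.22,0],[0,0,0.49]],
    [85,[-0.11,-0.23,0],[0,0,0.49]],
    [85,[-0.1,-0.24,0],[0,0,0.49]],
    [85,[-0.1,-0.23,0],[0,0,0.48]]
  ]
}}

```text
clock: 4.7
eef_pos: [459.0, 148.4, 200.4]
tool_rot: [-3.141, -0.0, 2.792]
force: [0.5, -0.8, 0.7]
width: 85.0
gripper_force: 0.0
```

```bash
python3 look.py; python3 -c "
x=485.5-60*.43;y=204.8-60*.92;yaw=2.6201+.087266*1.95;print(x,y,yaw)"
```

```text
tcp [457.9 146.1 200.2] yaw 2.791 phi 2.8011 R 359.7 t 4.75 q [-0.41  0.46  0.06  2.03 -0.04  0.65  0.89] F [-1.3 -2.6  0.4] 85.05079941874926
{'off': -3.1, 'phi_line': 2.792, 'radial': array([[419., 162.],
       [493., 136.]]), 'box': array([ 223,  173,   54,  164, 7084], dtype=int32), 'n': 160}
459.7 149.60000000000002 2.7902687
```

```bash
sed -i 's/^def handle(d):/def handle(d,s):/; s/^    s=sensors.read_state(); hsv=/    hsv=/' m.py
sed -i 's/d=cam("wrist"); s=sensors.read_state();/s=sensors.read_state(); d=cam("wrist");/; s/handle(d)/handle(d,s)/' look.py
cat >> look.py <<'E'
h=handle(d,s); print("boom phi",round(phi+(h["off"]+.9)/360,4),"at",t0)
E
python3 plan.py 459.7 149.6 2.7903 85 .052 .049 .045 .043
```

```text
[[85.0, [-0.1, -0.3, 0], [0, 0, 0.6]], [85.0, [-0.08, -0.28, 0], [0, 0, 0.56]], [85.0, [-0.06, -0.26, 0], [0, 0, 0.51]], [85.0, [-0.04, -0.25, 0], [0, 0, 0.5]]]
cmd 442.9 84.2 2.9797 phi 2.9793
```

>>> {"fn": "send_rows", "kwargs": {
  "series": [
    [85,[-0.1,-0.3,0],[0,0,0.6]],
    [85,[-0.08,-0.28,0],[0,0,0.56]],
    [85,[-0.06,-0.26,0],[0,0,0.51]],
    [85,[-0.04,-0.25,0],[0,0,0.5]]
  ]
}}

```text
clock: 5.25
eef_pos: [442.4, 83.5, 200.3]
tool_rot: [-3.142, -0.0, 2.981]
force: [0.3, 0.7, -0.6]
width: 85.3
gripper_force: 0.0
```

```bash
python3 look.py
```

```text
tcp [442.4  83.5 200.3] yaw 2.981 phi 2.9808 R 359.2 t 5.25 q [-0.25  0.43 -0.    2.11  0.    0.61  1.16] F [ 0.3  0.7 -0.6] 85.28652838628226
{'off': -0.9, 'phi_line': 2.986, 'radial': array([[401.,  92.],
       [478.,  78.]]), 'box': array([ 222,  171,   58,  166, 7987], dtype=int32), 'n': 162}
boom phi 2.9808 at 5.25
```

```bash
python3 plan.py 442.9 84.2 2.9797 85 .050 .046 .041 .039 .038 .038 .038
```

```text
[[85.0, [-0.04, -0.3, 0], [0, 0, 0.56]], [85.0, [-0.03, -0.27, 0], [0, 0, 0.53]], [85.0, [-0.01, -0.25, 0], [0, 0, 0.47]], [85.0, [-0.0, -0.23, 0], [0, 0, 0.45]], [85.0, [0.01, -0.23, 0], [0, 0, 0.43]], [85.0, [0.01, -0.22, 0], [0, 0, 0.44]], [85.0, [0.03, -0.23, 0], [0, 0, 0.43]]]
cmd 441.1 -19.6 3.2686 phi 3.2687
```

>>> {"fn": "send_rows", "kwargs": {
  "series": [
    [85,[-0.04,-0.3,0],[0,0,0.56]],
    [85,[-0.03,-0.27,0],[0,0,0.53]],
    [85,[-0.01,-0.25,0],[0,0,0.47]],
    [85,[0,-0.23,0],[0,0,0.45]],
    [85,[0.01,-0.23,0],[0,0,0.43]],
    [85,[0.01,-0.22,0],[0,0,0.44]],
    [85,[0.03,-0.23,0],[0,0,0.43]]
  ]
}}

```text
clock: 6.18
eef_pos: [441.1, -19.7, 200.3]
tool_rot: [3.141, 0.0, -3.014]
force: [-0.0, -0.2, -0.1]
width: 85.1
gripper_force: 0.0
```

```bash
python3 look.py
```

```text
tcp [441.1 -19.7 200.3] yaw 3.269 phi 3.2694 R 358.9 t 6.175 q [ 0.05  0.42 -0.09  2.13  0.07  0.6   1.61] F [-0.  -0.2 -0.1] 85.06417205763978
{'off': 0.5, 'phi_line': 3.268, 'radial': array([[399., -24.],
       [477., -15.]]), 'box': array([ 219,  170,   58,  167, 7162], dtype=int32), 'n': 163}
boom phi 3.2733 at 6.175
```

```bash
python3 plan.py 441.1 -19.6 3.2686 85 .046 .042 .038 .037 .036 .036 .035 .035
```

```text
[[85.0, [0.04, -0.27, 0], [0, 0, 0.53]], [85.0, [0.05, -0.25, 0], [0, 0, 0.48]], [85.0, [0.05, -0.22, 0], [0, 0, 0.44]], [85.0, [0.06, -0.21, 0], [0, 0, 0.42]], [85.0, [0.06, -0.21, 0], [0, 0, 0.42]], [85.0, [0.08, -0.2, 0], [0, 0, 0.41]], [85.0, [0.07, -0.2, 0], [0, 0, 0.4]], [85.0, [0.09, -0.19, 0], [0, 0, 0.4]]]
cmd 471.1 -124.6 3.574 phi 3.574
```

>>> {"fn": "send_rows", "kwargs": {
  "series": [
    [85,[0.04,-0.27,0],[0,0,0.53]],
    [85,[0.05,-0.25,0],[0,0,0.48]],
    [85,[0.05,-0.22,0],[0,0,0.44]],
    [85,[0.06,-0.21,0],[0,0,0.42]],
    [85,[0.06,-0.21,0],[0,0,0.42]],
    [85,[0.08,-0.2,0],[0,0,0.41]],
    [85,[0.07,-0.2,0],[0,0,0.4]],
    [85,[0.09,-0.19,0],[0,0,0.4]]
  ]
}}

```text
clock: 7.22
eef_pos: [471.2, -124.4, 200.2]
tool_rot: [3.141, -0.0, -2.709]
force: [-1.0, 0.3, 0.8]
width: 85.3
gripper_force: 0.0
```

```bash
python3 look.py
```

```text
tcp [ 471.2 -124.4  200.2] yaw 3.574 phi 3.5741 R 358.8 t 7.225 q [ 0.33  0.48 -0.18  2.01  0.13  0.67  2.07] F [-1.   0.3  0.8] 85.28822689896764
{'off': 0.0, 'phi_line': 3.58, 'radial': array([[ 432., -143.],
       [ 504., -109.]]), 'box': array([ 220,  169,   58,  168, 6340], dtype=int32), 'n': 164}
boom phi 3.5766 at 7.225
```

```bash
python3 plan.py 471.1 -124.6 3.574 85 .040 .037 .037 .036 .032 .031 .030 .029 .022 .015 .009 .004 .002 0 0
```

```text
[[85.0, [0.1, -0.22, 0], [0, 0, 0.46]], [85.0, [0.11, -0.19, 0], [0, 0, 0.43]], [85.0, [0.11, -0.19, 0], [0, 0, 0.42]], [85.0, [0.12, -0.18, 0], [0, 0, 0.41]], [85.0, [0.1, -0.16, 0], [0, 0, 0.37]], [85.0, [0.11, -0.15, 0], [0, 0, 0.36]], [85.0, [0.11, -0.14, 0], [0, 0, 0.34]], [85.0, [0.11, -0.14, 0], [0, 0, 0.33]], [85.0, [0.09, -0.1, 0], [0, 0, 0.25]], [85.0, [0.06, -0.06, 0], [0, 0, 0.18]], [85.0, [0.04, -0.04, 0], [0, 0, 0.1]], [85.0, [0.01, -0.02, 0], [0, 0, 0.05]], [85.0, [0.01, -0.01, 0], [0, 0, 0.02]], [85.0, [0.0, 0.0, 0], [0, 0, -0.0]], [85.0, [0.0, 0.0, 0], [0, 0, -0.0]]]
cmd 535.9 -220.6 3.8986 phi 3.8985
```

>>> {"fn": "send_rows", "kwargs": {
  "series": [
    [85,[0.1,-0.22,0],[0,0,0.46]],
    [85,[0.11,-0.19,0],[0,0,0.43]],
    [85,[0.11,-0.19,0],[0,0,0.42]],
    [85,[0.12,-0.18,0],[0,0,0.41]],
    [27,[0.1,-0.16,0],[0,0,0.37]],
    [27,[0.11,-0.15,0],[0,0,0.36]],
    [27,[0.11,-0.14,0],[0,0,0.34]],
    [27,[0.11,-0.14,0],[0,0,0.33]]
  ]
}}

```text
clock: 8.28
eef_pos: [523.7, -206.8, 200.2]
tool_rot: [3.141, 0.0, -2.436]
force: [0.8, 0.2, -0.5]
width: 26.9
gripper_force: 0.0
```

>>> {"fn": "send_rows", "kwargs": {
  "series": [
    [27,[0.09,-0.1,0],[0,0,0.25]],
    [27,[0.06,-0.06,0],[0,0,0.18]],
    [27,[0.04,-0.04,0],[0,0,0.1]],
    [27,[0.01,-0.02,0],[0,0,0.05]],
    [27,[0.01,-0.01,0],[0,0,0.02]],
    [27,[0,0,0],[0,0,0]],
    [27,[0,0,0],[0,0,0]]
  ]
}}

```text
clock: 9.15
eef_pos: [535.9, -220.5, 200.2]
tool_rot: [3.141, -0.0, -2.384]
force: [-0.2, 0.2, 0.1]
width: 27.0
gripper_force: 0.0
```

```bash
python3 look.py e1.png
```

```text
tcp [ 535.9 -220.5  200.2] yaw 3.899 phi 3.8981 R 359.1 t 9.15 q [ 0.52  0.6  -0.27  1.77  0.21  0.81  2.47] F [-0.2  0.2  0.1] 26.994966217632243
{'off': 1.1, 'phi_line': 3.899, 'radial': array([[ 498., -253.],
       [ 562., -196.]]), 'box': array([ 218,  152,   59,  185, 8950], dtype=int32), 'n': 181}
ring (3.9011, 229.2, 203) 9.25
boom phi 3.9037 at 9.15
```

>>> {"fn": "send_rows", "kwargs": {
  "series": [
    [27,[0,0,0],[0,0,0]],
    [27,[0,0,0],[0,0,0]],
    [27,[0,0,0],[0,0,0]],
    [27,[0,0,0],[0,0,0]],
    [27,[0,0,0],[0,0,0]],
    [27,[0,0,0],[0,0,0]],
    [27,[0,0,0],[0,0,0]],
    [27,[0,0,0],[0,0,0]]
  ]
}}

```text
clock: 10.25
eef_pos: [535.9, -220.6, 200.2]
tool_rot: [3.142, -0.0, -2.385]
force: [-0.7, -0.4, -0.6]
width: 26.8
gripper_force: 0.0
```

>>> {"fn": "send_rows", "kwargs": {
  "series": [
    [85,[0,0,0],[0,0,0]],
    [85,[0,0,0],[0,0,0]],
    [85,[0,0,0],[0,0,0]],
    [85,[0,0,0],[0,0,0]],
    [85,[0,0,0],[0,0,0]],
    [85,[0,0,0],[0,0,0]],
    [85,[0,0,0],[0,0,0]],
    [85,[0,0,0],[0,0,0]]
  ]
}}

```text
clock: 11.25
eef_pos: [535.9, -220.6, 200.2]
tool_rot: [3.142, -0.0, -2.385]
force: [0.0, -0.5, 0.7]
width: 84.8
gripper_force: 0.0
```

```bash
python3 look.py e2.png
```

```text
tcp [ 535.9 -220.6  200.2] yaw 3.899 phi 3.8985 R 359.2 t 11.25 q [ 0.52  0.6  -0.27  1.77  0.21  0.81  2.47] F [ 0.  -0.5  0.7] 84.83239190631345
{'off': 1.1, 'phi_line': 3.897, 'radial': array([[ 500., -256.],
       [ 562., -196.]]), 'box': array([ 218,  153,   59,  184, 8929], dtype=int32), 'n': 180}
ring (3.9011, 229.2, 201) 11.35
boom phi 3.9041 at 11.25
```

>>> {"fn": "send_rows", "kwargs": {
  "series": [
    [85,[0,0,0.3],[0,0,0]],
    [85,[0,0,0.4],[0,0,0]],
    [85,[0,0,0.5],[0,0,0]],
    [85,[0,0,0.3],[0,0,0]],
    [85,[0,0,0],[0,0,0]],
    [85,[0,0,0],[0,0,0]]
  ]
}}

```text
clock: 12.1
eef_pos: [535.4, -220.5, 289.4]
tool_rot: [3.14, -0.001, -2.385]
force: [-0.5, 0.1, -0.9]
width: 84.9
gripper_force: 0.0
```

Run:
```python
from m import *
for i in range(2):
    for n in("top","scene"):
        t=cam(n); print(n,ringphi(t,3.9),circ(edges(t,218,POST+229*np.array([np.cos(3.9),np.sin(3.9)]),62,98),(630,-132),80)); save(t,f"pics/end_{n}.png")
a=np.hstack([cv2.imread(f"pics/end_{n}.png") for n in("top","scene")]); cv2.imwrite("pics/end.png",cv2.resize(a,(800,300)))
s=sensors.read_state(); print(s["clock"],s["eef_pos"],s["force"])
```

```text
top (3.9017, 229.5, 201) (array([ 630.7, -132.1]), 201)
scene (3.897, 228.4, 144) (array([ 630.7, -130.6]), 144)
top (3.9017, 229.5, 201) (array([ 630.7, -132.1]), 201)
scene (3.897, 228.4, 146) (array([ 630.7, -130.6]), 146)
12.3 [ 535.50259614 -220.4839794   289.29026283] [-0.09922097 -1.15748665  0.62973044]
```

View pics/end.png

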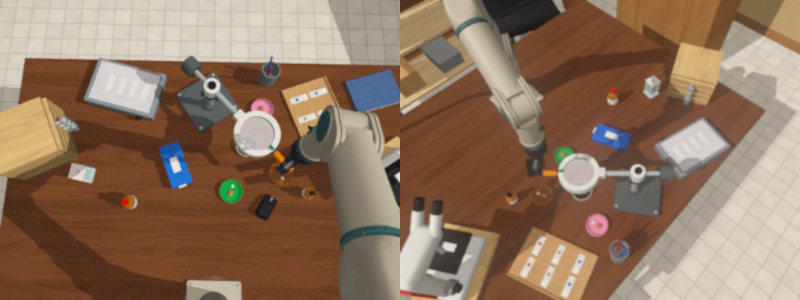

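The lens is at rest at (631,-131.5) and the dish was measured at (629.5,-132), so the lens is within about 2 mm. The gripper is clear above the handle and nothing else has moved.

```bash
python3 -c "
from cell import ctrl; print(ctrl.finish_job())"
```

```text
the job is handed in; nothing more can be done
None
```

The job is handed in, with no verdict shown. The boom coasted freely for about 3.1 s with the open fingers centred on it, slowing from about 0.34 to 0.26 rad/s. I caught it and left it at rest with the lens about 2 mm from the middle of the black dish, the gripper clear above it, and nothing else on the desk visibly moved.

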